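# Release a paint tin from the gravity rack with both stop buttons

## Task

Press the rack's two stop buttons down together, one fingertip on each, and hold both fully down until the paint tin has rolled down the chute and lies against the end stop; then let both buttons spring back up. Do not touch the tin with the robot, and leave the figure, the jar and the cup undisturbed.

Things in the scene. Friction and masses are not known exactly. Their poses are not given: they have to be found in the camera images.
- rack: Fixed gravity rack: grey console (72 x 130 mm, 105 mm high) with two buttons on top, and an aluminium chute 102 mm wide with low plywood rails, sloping down 10 degrees to an upright end stop (face at x = 300 mm). Origin on the bench under the console's middle; x points down the chute, y along the line of the buttons, z up. A rib 8 mm wide between the buttons is as high as their raised tops.
- stop_a_top (a point): Centre of the top of the first button: a flat round aluminium cap 30 mm across in a black collar 44 mm across, at rack x = 0, y = +30 mm. Raised, its top is 126 mm above the bench, 15 mm above the collar, 21 mm above the console; the point goes down with the button, z is up. The two button centres are 60 mm apart.
- stop_b_top (a point): Centre of the top of the second button, the same as the first, at rack y = -30 mm.
- stop_a (a joint): Travel of the first button: 0 up, 0.010 m fully down. It springs back; it yields at about 1.5 N and takes about 5 N fully down (10 N for the pair). It lowers a steel stub (8 x 14 mm) that stands 7.5 mm out of the chute in front of the tin, at rack x = 107, y = +30 mm; the stub is flush after about 7.6 mm of travel.
- stop_b (a joint): Travel of the second button, the same, with its own stop stub at rack y = -30 mm. The tin rolls only while both stubs are down.
- tin: Closed steel paint tin with a paper band, 54 mm in diameter, 80 mm long, about 300 g, lying across the chute (axis along rack y) against the two stubs. Origin at its centre, axes turn as it rolls: at the start at rack x = 89, z = 87 mm (top 114 mm above the bench), against the end stop at x = 273, z = 54 mm. With both buttons down it rolls there by itself in about 1 s.
- figure: Gold-coloured animal figure with a round head, 72 mm across and about 112 mm tall, standing loose on the bench beside the chute on the rack's +y side; origin under its centre, z up. To be left alone.
- jar: Closed round jar 52 mm across and 70 mm high, loose on the bench beside the chute on the rack's -y side; origin under its centre, z up. To be left alone.
- cup: White ceramic cup 68 mm across and 75 mm high, loose on the bench beside the chute on the rack's -y side; origin under its centre, z up. To be left alone.
Not all that is in view belongs to the job. What is shaped like the tin but turquoise is not meant.

How it is judged:
On the way:
1. with both buttons held down by the fingers, the tin lies against the end stop (value of joint each of stop_a, stop_b above 0.007 m and contact force between the fingers and stop_a above 1 N and contact force between the fingers and stop_b above 1 N and x of tin in the frame of rack between 0.262 and 0.285 m and y of tin in the frame of rack between -0.012 and 0.012 m and z of tin in the frame of rack between 0.045 and 0.064 m), for 0.3 s.
At the end, for the whole second after the job is handed in: The tin lies in the chute against the end stop (its centre 262 to 285 mm down the rack, within 12 mm of the chute's middle), both buttons are up again (within 1.5 mm), and the figure, jar and cup are within 20 mm of where they stood (x of tin in the frame of rack between 0.262 and 0.285 m and y of tin in the frame of rack between -0.012 and 0.012 m and z of tin in the frame of rack between 0.045 and 0.064 m and value of joint each of stop_a, stop_b below 0.0015 m and distance of each of figure, jar, cup from where it was at the start of the episode below 0.02 m); the robot touches nothing.
It fails at once if one button is pressed well down (over 6 mm) while the other is still up (under 2 mm): they must go down together ((value of joint stop_a above 0.006 m and value of joint stop_b below 0.002 m) or (value of joint stop_b above 0.006 m and value of joint stop_a below 0.002 m)).
It fails at once if a button is let up while the tin is still rolling down the chute (x of tin in the frame of rack between 0.14 and 0.24 m and value of joint any of stop_a, stop_b below 0.004 m).
It fails at once if the robot touches the tin (contact force between any of the fingers, the arm and tin above 0.3 N).
It fails at once if the tin is lifted or leaves the chute (z of tin in the frame of rack above 0.11 m or z of tin in the frame of rack below 0.04 m or y of tin in the frame of rack above 0.03 m or y of tin in the frame of rack below -0.03 m).
It fails at once if the figure, jar or cup is shifted, lifted or tipped (distance of any of figure, jar, cup from where it was at the start of the episode above 0.02 m or angle between any of figure, jar, cup's own z axis and vertical above 0.3 rad).
It also fails if it takes over 32 s, if anything falls off the work surface, if the arm or the gripper's body presses on something with over 40 N, if the wrist force passes 120 N, or if a joint passes its speed limit or range.

## Robot

A 6-joint arm with a two-finger parallel gripper is mounted at the origin on the work surface. World frame = base frame: x ahead of the robot, y to its left, z up, the work surface at z = 0. Lengths are in m, angles in rad, forces in N, time in s.
With the tool pointing down it reaches from about 0.35 to 0.875 m from the base axis. Payload 4.2 kg.
Tool frame: the origin (TCP) lies on the centre line of the jaws, within the pads' length; the fingertips stand 22 mm ahead of it and the grasp point (between the pads) lies 3 mm ahead of it (r.nose_length is the distance from the TCP to the fingertips, in m); y points along the fingers, x is the direction in which the jaws open and shut, and the axes are right-handed (so a half turn about y gives the same grasp; the last joint's range is limited). The gripper opens to 85 mm and grips with 20 to 120 N. Pads are 22 mm wide; open, the fingers measure 114 mm over their backs; the gripper's body (76 mm by 85 mm) begins 54 mm behind the grasp point. The pads swing forward as they close: fully open they stand 13 mm farther back than shut.
Start: joints at [-0.947, 0.385, 0.008, 0, -1.194, -0.259], TCP at [0.223, -0.584, 0.219] pointing down, gripper open.
Joint ranges: [-3.14, 3.14], [-1.21, 2.06], [-1.07, 1.41], [-3.16, 2.05], [-2.99, -0.16], [-3.1, 3.1]. Speed limits (rad/s): [2.79, 2.79, 3.14, 3.14, 3.14, 3.14].

## Interface

Orientations are given as a rotation vector (axis times angle).
In Python, from station import r gives the robot as it stands.
- The arm moves only by the tool step_arm, never from a script. Its argument "commands" is a list of rows, each an object with "dp": the shift along the tool's x, y, z in cm, a list of three; "angular": the turn, a rotation vector about the tool's x, y, z in rad, a list of three. In form: [{"dp": [tx, ty, tz], "angular": [ax, ay, az]}, ...]. A call has 1 to 5 rows; each row shifts and turns the pose as measured when the row begins, along the tool's axes as they then stand; what a row does not reach is not made up. A row lasts 1/10 s, in which the tool goes at most 50 mm and 8.59 degrees, less where a joint would pass 70% of its speed; a pose out of reach is approached as far as the arm can. A call with a gripper value outside its range is refused whole. "claw" is the gripper's target within -1 to 1 (shut at 1, half-way at 0, fully open at -1), set as the call begins (left out, the last holds). The fingers move at their own pace and stop on an object; "squeeze" is the grip in N (left out, the last holds). Time passes only in rows, so rows that do not move let the fingers close. It gives the time, the measured TCP pose, the force and the opening at its end, in the units of the state.
- r.sense(): the state, without advancing time (a new reading comes with each control period).
- r.read_camera(name): name is "scene" or "top" or "wrist"; returns a dict with "frame" (480x640x3 uint8, red, green, blue), "mtx" (3x3 intrinsics, pixels), "R" (3x3) and "t" (3): a world point X has camera coordinates R X + t. Camera axes: x right, y down, z forward; pixel columns grow to the right and rows downward; lengths in m; the calibration is good to about 2 mm. A picture is of the moment at which its call begins. There is no depth.
- r.hand_in(): hands the job in, once; it reports no verdict.
The state is a dict: "t": time; "joint_positions": joint angles; "joint_velocities": joint speeds; "effort": joint torques, N m; "position": TCP position; "ee_rot": TCP orientation; "wrist_force": force on the tool from outside, world axes, zero at the start; "torque": the same for the moment, N m; "width": finger opening in m.
Only numpy, scipy, OpenCV 4.12 (cv2) and the standard library are available. Lean on these libraries where they do the work, as an engineer would, in place of code of your own. Each camera call takes 0.05 s, during which the arm holds its last target.

## Working session

There is one attempt and no reset: what is moved stays moved. The work goes in short steps, Python scripts to look and compute and a tool call to move; the robot and the scene stay as the last step left them, time stands still between calls to the robot, and variables do not carry over. Pictures are saved under pics/ and viewed, and the job is handed in when it is done.

Besides the shell and the picture viewer there is one more tool, called after "Call:" as name(argument=value, ...) on one line, values as JSON. step_arm: Moves the arm, as the interface text tells. Its arguments: {"type":"object","properties":{"commands":{"type":"array"},"claw":{"type":"number"},"squeeze":{"type":"number"}},"required":["commands"]}

```bash
mkdir -p pics; ls; python3 - <<'E'
from station import r
import cv2
print(r.sense())
for n in ["scene","top","wrist"]:
    c=r.read_camera(n); cv2.imwrite(f"pics/{n}0.png",c["frame"][:,:,::-1]); print(n,c["mtx"],c["R"],c["t"])
print(r.nose_length)
E
```

```text
pics
{'t': 0.0, 'joint_positions': array([-9.47391997e-01,  3.85577320e-01,  6.60332378e-03, -4.92607372e-04,
       -1.19400333e+00, -2.58615926e-01]), 'joint_velocities': array([-7.42603293e-04, -2.97398896e-04, -3.48871994e-04, -1.55160421e-05,
       -1.06737075e-03,  4.85129392e-04]), 'effort': array([ 9.12378687e-05, -3.92287982e+01,  1.88399899e+01,  4.18608516e+00,
       -4.69904422e-03,  2.21000498e-07]), 'position': array([ 0.22277033, -0.58328698,  0.21820123]), 'ee_rot': array([-1.01208457, -1.47308632,  1.4709999 ]), 'wrist_force': array([-0.38184522,  1.22909349,  0.10545702]), 'torque': array([-0.04699829, -0.03486247, -0.04198538]), 'width': 0.08544447801141415}
scene [[601.76142325   0.         324.17194755]
 [  0.         601.76142325 237.40207623]
 [  0.           0.           1.        ]] [[ 0.17957807  0.98370849  0.00832627]
 [ 0.66234844 -0.11464648 -0.74037202]
 [-0.72735566  0.13846947 -0.67214578]] [-0.01530738 -0.35762722  1.47527665]
top [[461.30639907   0.         311.65092777]
 [  0.         461.30639907 238.68888095]
 [  0.           0.           1.        ]] [[-0.0153237  -0.99980836 -0.01218291]
 [-0.98314895  0.01728592 -0.1819872 ]
 [ 0.18216292  0.00918889 -0.98322542]] [-0.0828476   0.62694036  0.65181423]
wrist [[336.39501225   0.         324.24696696]
 [  0.         336.39501225 238.49919208]
 [  0.           0.           1.        ]] [[-3.56271373e-01  9.34382241e-01  7.32656864e-04]
 [ 8.93528001e-01  3.40464493e-01  2.92731345e-01]
 [ 2.73273527e-01  1.04946448e-01 -9.56194448e-01]] [ 0.62342848 -0.03881131  0.37895921]
0.022
```

View pics/scene0.png

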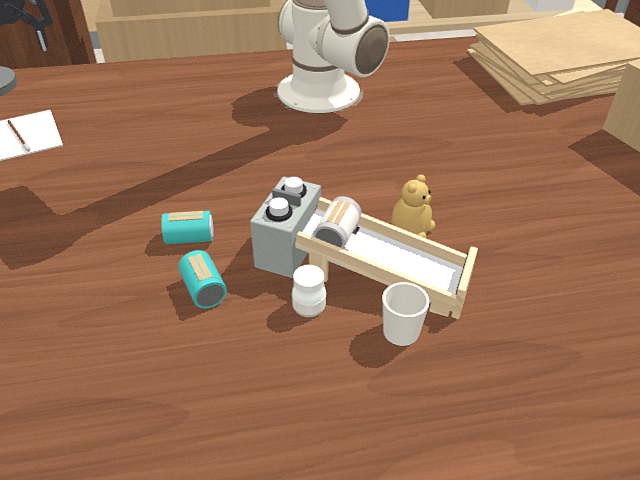

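View pics/top0.png

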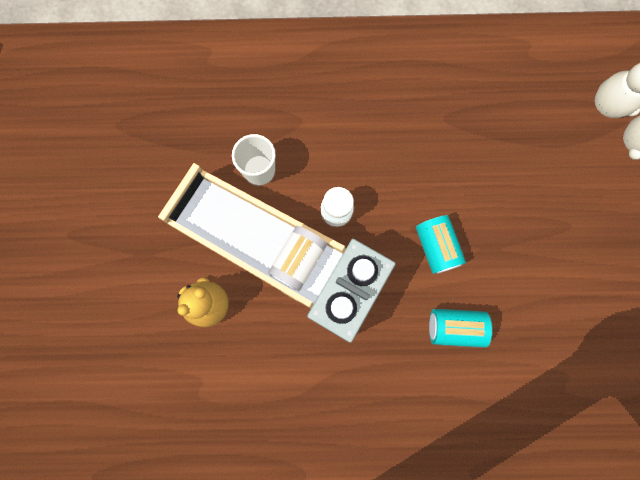

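View pics/wrist0.png

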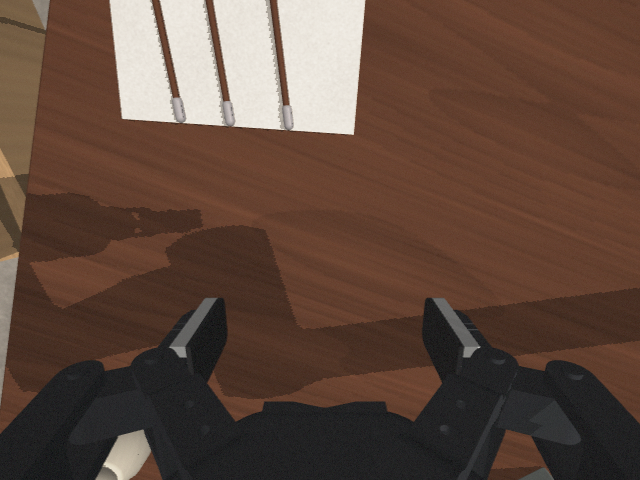

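The pictures show the grey console with its two caps. In the top view they are at about (363,270) on the jar side (b) and (341,308) on the figure side (a). In the scene view they are at (279,206) for b and (293,184) for a. The tin lies just beyond them, against its stops. Next I'll fit the cap centres precisely.

```bash
cat > h.py <<'E'
import numpy as np, cv2
from scipy.spatial.transform import Rotation as Ro
from station import r
def cap(c,p,rad=14):
    f=c["frame"].astype(int); m=((f.min(2)>185)).astype(np.uint8)
    n,l,s,ce=cv2.connectedComponentsWithStats(m)
    i=l[p[1],p[0]]; return ce[i],s[i],(l==i)
def ray(c,p,z):
    d=c["R"].T@np.linalg.inv(c["mtx"])@np.array([p[0],p[1],1.]); o=-c["R"].T@c["t"]
    return o+d*(z-o[2])/d[2]
def proj(c,X):
    q=c["mtx"]@(c["R"]@X+c["t"]); return q[:2]/q[2]
E
python3 - <<'E'
from h import *
print(Ro.from_rotvec(r.sense()["ee_rot"]).as_matrix().round(3))
for n,pa,pb in [("top",(341,307),(363,270)),("scene",(293,183),(279,205))]:
    c=r.read_camera(n); X=[]
    for p in (pa,pb):
        ce,s,m=cap(c,p); x=ray(c,ce,.126); X.append(x); print(n,ce.round(1),s,x.round(4))
    d=X[0]-X[1]; print(np.linalg.norm(d),np.degrees(np.arctan2(d[1],d[0])),(X[0]+X[1])/2)
    f=c["frame"]; q=np.array(pa)//2+np.array(pb)//2
    cv2.imwrite(f"pics/{n}_z.png",cv2.resize(f[q[1]-50:q[1]+50,q[0]-60:q[0]+60,::-1],None,fx=6,fy=6,interpolation=0))
E
```

```text
[[-0.357 -0.001 -0.934]
 [ 0.934  0.002 -0.357]
 [ 0.002 -1.     0.   ]]
top [341.4 307. ] [331 297  22  21 365] [ 0.5184 -0.1324  0.126 ]
top [363.  269.3] [353 259  21  22 363] [ 0.569  -0.1633  0.126 ]
0.059308581594494064 148.578021334098 [ 0.54372353 -0.14782476  0.126     ]
scene [287.5 203.6] [ 251  177   70   55 1189] [ 0.5741 -0.1494  0.126 ]
scene [287.5 203.6] [ 251  177   70   55 1189] [ 0.5741 -0.1494  0.126 ]
0.0 0.0 [ 0.57408422 -0.14937995  0.126     ]
```

```bash
python3 - <<'E'
from h import *
c=r.read_camera("scene"); f=c["frame"]
a=np.array([.5184,-.1324,.126]); b=np.array([.569,-.1633,.126])
u=cv2.resize(f[160:240,240:340,::-1],None,fx=8,fy=8,interpolation=cv2.INTER_CUBIC)
for C in (a,b):
    P=np.array([ (proj(c,C+.015*np.array([np.cos(t),np.sin(t),0]))-[240,160]+.5)*8 for t in np.linspace(0,6.28,40)]).astype(np.int32)
    cv2.polylines(u,[P],True,(0,0,255),1)
cv2.imwrite("pics/sz.png",u[:600])
E
```

```text
(no output)
```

View pics/sz.png

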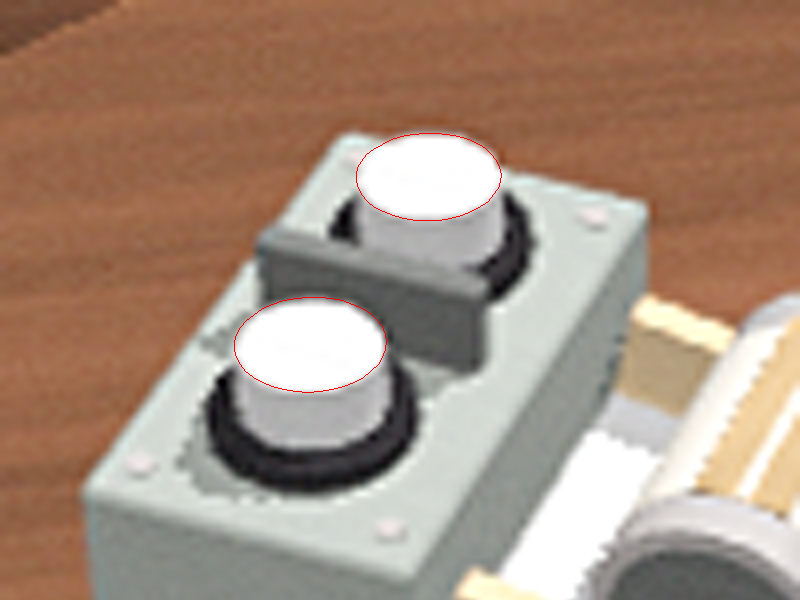

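View pics/top_z.png

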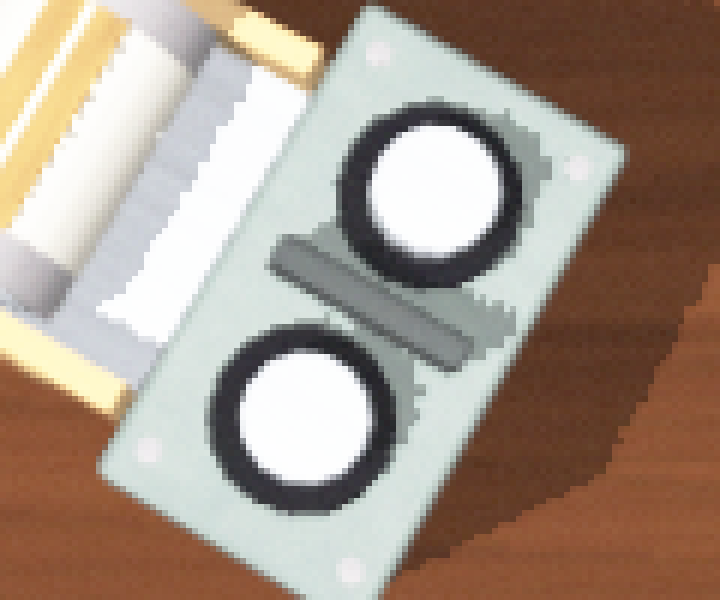

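The circles projected from the top-view fit land on the scene-view caps, so the two views agree to about 0.5 mm. The midpoint is (0.5437, -0.1478) and the button line runs at 148.6°. I'll turn the tool first and set the jaw opening near 45 mm.

Call:
step_arm(commands=[{"dp":[0,0,0],"angular":[0,-0.13,0]},{"dp":[0,0,0],"angular":[0,-0.13,0]},{"dp":[0,0,0],"angular":[0,-0.13,0]},{"dp":[0,0,0],"angular":[0,-0.13,0]},{"dp":[0,0,0],"angular":[0,-0.13,0]}], claw=-0.07)

```text
t: 0.8
position: [0.2228, -0.5833, 0.2182]
ee_rot: [-0.521, -1.924, 1.92]
wrist_force: [0.3, -0.2, 0.1]
width: 0.046
```

```bash
cat >> h.py <<'E'
M=np.array([.5437,-.1478]); A=np.radians(148.6)
def rep(z=.218):
    s=r.sense(); R=Ro.from_rotvec(s["ee_rot"]).as_matrix()
    D=np.r_[M,z]-s["position"]
    Rt=np.column_stack([[np.cos(A),np.sin(A),0],[0,0,-1],[-np.sin(A),np.cos(A),0]])
    if np.linalg.det(Rt)<0: Rt[:,2]*=-1
    print("t",round(s["t"],2),"pos",s["position"].round(4),"w",round(s["width"],4),"F",s["wrist_force"].round(2),"T",s["torque"].round(3),"\n dp tool cm",(R.T@D*100).round(2),"ang",Ro.from_matrix(R.T@Rt).as_rotvec().round(3),"q",s["joint_positions"].round(2))
E
python3 -c "
from h import *
rep()"
```

```text
t 0.8 pos [ 0.2228 -0.5833  0.2182] w 0.046 F [ 0.33 -0.22  0.11] T [-0.038  0.045 -0.005] 
 dp tool cm [ -5.62   0.08 -53.8 ] ang [0.001 0.017 0.002] q [-0.95  0.39  0.01 -0.   -1.19  0.42]
```

Call:
step_arm(commands=[{"dp":[-0.45,0,-4.3],"angular":[0,0,0]},{"dp":[-0.45,0,-4.3],"angular":[0,0,0]},{"dp":[-0.45,0,-4.3],"angular":[0,0,0]},{"dp":[-0.45,0,-4.3],"angular":[0,0,0]},{"dp":[-0.45,0,-4.3],"angular":[0,0,0]}])

```text
t: 1.3
position: [0.3518, -0.4077, 0.2167]
ee_rot: [-0.527, -1.918, 1.915]
wrist_force: [1.0, -0.5, -0.1]
width: 0.0454
```

Call:
step_arm(commands=[{"dp":[-0.45,0,-4.3],"angular":[0,0,0]},{"dp":[-0.45,0,-4.3],"angular":[0,0,0]},{"dp":[-0.45,0,-4.3],"angular":[0,0,0]},{"dp":[-0.45,0,-4.3],"angular":[0,0,0]},{"dp":[0,0,0],"angular":[0,0,0]}])

```text
t: 1.8
position: [0.4613, -0.2596, 0.2179]
ee_rot: [-0.525, -1.923, 1.92]
wrist_force: [0.0, 0.3, -0.1]
width: 0.0456
```

```bash
python3 -c "
from h import *
rep()"
```

```text
t 1.8 pos [ 0.4613 -0.2596  0.2179] w 0.0456 F [ 0.04  0.33 -0.09] T [-0.02  -0.009  0.037] 
 dp tool cm [-1.420e+00  1.000e-02 -1.382e+01] ang [ 0.002  0.015 -0.   ] q [-0.21  0.22 -0.23 -0.   -1.12 -0.32]
```

Call:
step_arm(commands=[{"dp":[-0.4,0,-3.8],"angular":[0,0.015,0]},{"dp":[-0.4,0,-3.8],"angular":[0,0,0]},{"dp":[-0.4,0,-3.8],"angular":[0,0,0]},{"dp":[-0.2,0,-2.4],"angular":[0,0,0]},{"dp":[0,0,0],"angular":[0,0,0]}])

```text
t: 2.3
position: [0.5472, -0.1449, 0.2182]
ee_rot: [-0.539, -1.913, 1.91]
wrist_force: [-0.2, 0.1, -0.0]
width: 0.0458
```

```bash
python3 -c "
from h import *
rep(.165)"
```

```text
t 2.3 pos [ 0.5472 -0.1449  0.2182] w 0.0458 F [-0.25  0.06 -0.  ] T [-0.009  0.009  0.025] 
 dp tool cm [0.14 5.32 0.44] ang [ 0.002 -0.001 -0.   ] q [ 0.03  0.28 -0.14 -0.   -1.14 -0.57]
```

Call:
step_arm(commands=[{"dp":[0.14,1.3,0.44],"angular":[0,0,0]},{"dp":[0,1.5,0],"angular":[0,0,0]},{"dp":[0,1.3,0],"angular":[0,0,0]},{"dp":[0,0.8,0],"angular":[0,0,0]},{"dp":[0,0,0],"angular":[0,0,0]}])

```text
t: 2.8
position: [0.5417, -0.1508, 0.168]
ee_rot: [-0.54, -1.912, 1.909]
wrist_force: [-0.1, 0.5, -0.3]
width: 0.0458
```

```bash
python3 -c "
from h import *
rep(.15)
for n in ['scene','top','wrist']:
    c=r.read_camera(n);f=c['frame']
    if n=='scene': f=cv2.resize(f[140:260,220:380],None,fx=5,fy=5,interpolation=cv2.INTER_CUBIC)
    if n=='top': f=cv2.resize(f[230:350,270:430],None,fx=5,fy=5,interpolation=cv2.INTER_CUBIC)
    cv2.imwrite(f'pics/{n}1.png',f[:,:,::-1])
"
```

```text
t 2.8 pos [ 0.5417 -0.1508  0.168 ] w 0.0458 F [-0.05  0.53 -0.29] T [-0.019  0.038  0.029] 
 dp tool cm [-0.01  1.8  -0.36] ang [ 0.001 -0.003 -0.   ] q [ 0.02  0.32 -0.22 -0.   -1.02 -0.57]
```

View pics/scene1.png

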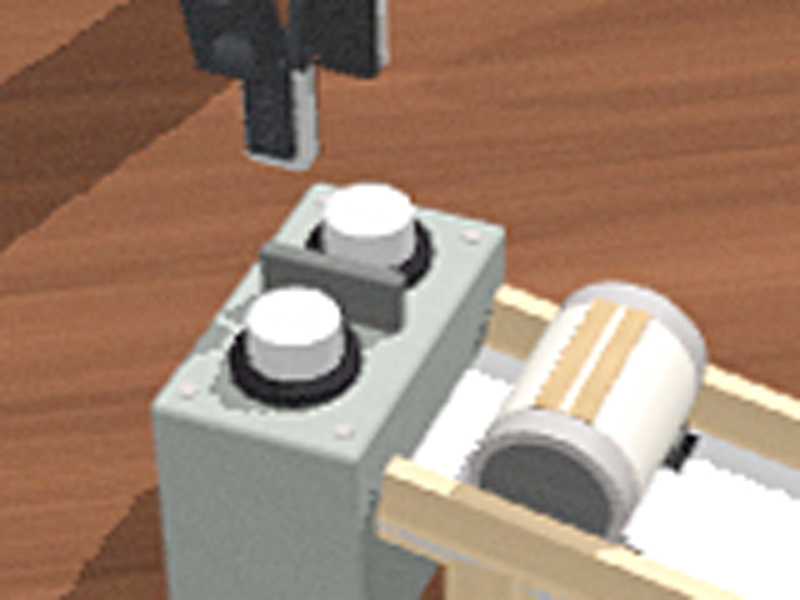

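View pics/wrist1.png

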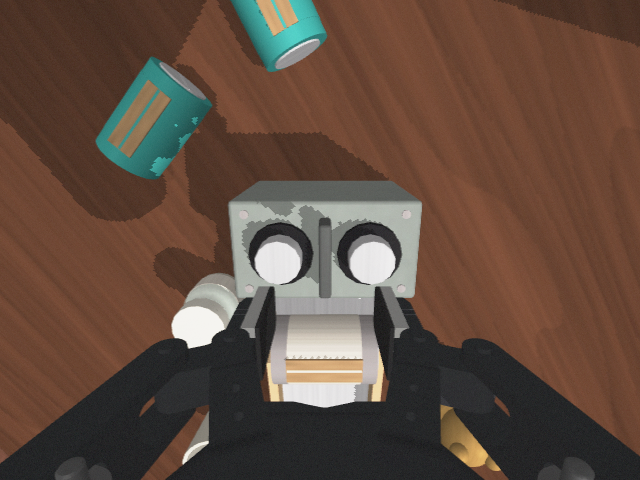

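```bash
python3 -c "
from h import *
s=r.sense(); R=Ro.from_rotvec(s['ee_rot']).as_matrix()
print(R.round(3))
for n in ['scene','top','wrist']:
    c=r.read_camera(n)
    for sx in (1,-1):
      for ny in (.022,0.0):
        P=s['position']+R@np.array([sx*.030,ny,0]); print(n,sx,ny,P.round(3),proj(c,P).round(1))
    for b in ([.5184,-.1324,.126],[.569,-.1633,.126]): print('  btn',proj(c,np.array(b)).round(1))
"
```

```text
[[-0.853  0.005 -0.523]
 [ 0.523  0.001 -0.853]
 [-0.004 -1.    -0.003]]
scene 1 0.022 [ 0.518 -0.135  0.148] [291.2 170.8]
scene 1 0.0 [ 0.518 -0.135  0.17 ] [290.8 159.6]
scene -1 0.022 [ 0.569 -0.166  0.148] [275.8 191.7]
scene -1 0.0 [ 0.569 -0.166  0.17 ] [275.1 180.4]
  btn [293.1 181.5]
  btn [278.3 202.5]
top 1 0.022 [ 0.518 -0.135  0.148] [344.2 307. ]
top 1 0.0 [ 0.518 -0.135  0.17 ] [345.2 306.4]
top -1 0.022 [ 0.569 -0.166  0.148] [366.9 267.4]
top -1 0.0 [ 0.569 -0.166  0.17 ] [368.7 265.4]
  btn [341.4 307.1]
  btn [363.  269.3]
wrist 1 0.022 [ 0.518 -0.135  0.148] [376.8 270.9]
wrist 1 0.0 [ 0.518 -0.135  0.17 ] [383.3 287.7]
wrist -1 0.022 [ 0.569 -0.166  0.148] [271.  270.9]
wrist -1 0.0 [ 0.569 -0.166  0.17 ] [264.4 287.6]
  btn [372.8 261.2]
  btn [278.8 261.2]
```

View pics/top1.png

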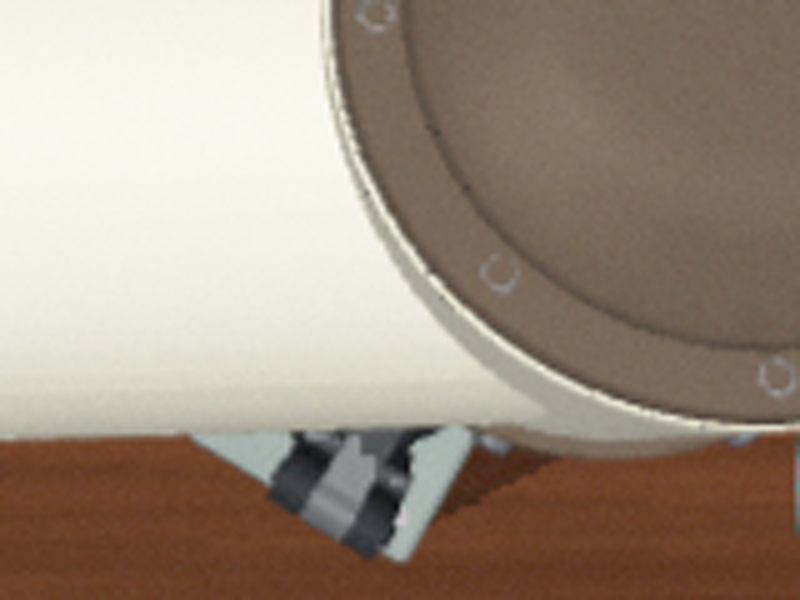

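The scene view shows the finger ends at about (276,172) and (290,155), which is higher than the 22 mm nose length predicts. I'll triangulate the tips before going lower.

```bash
python3 -c "
from h import *
rep(.15)
for n,x0,y0 in [('scene',240,130),('wrist',220,250)]:
    c=r.read_camera(n);f=c['frame']
    if n=='scene': f=cv2.resize(f[130:190,240:320],None,fx=10,fy=10,interpolation=cv2.INTER_CUBIC)
    else: f=cv2.resize(f[270:420,220:430],None,fx=3.8,fy=3.8,interpolation=cv2.INTER_CUBIC)
    cv2.imwrite(f'pics/{n}2.png',f[:,:,::-1])
"
```

```text
t 3.1 pos [ 0.5434 -0.1502  0.1699] w 0.0457 F [ 0.94 -0.45  0.55] T [0.017 0.031 0.005] 
 dp tool cm [ 0.11  1.99 -0.22] ang [ 0.003 -0.002 -0.004] q [ 0.02  0.32 -0.22 -0.   -1.02 -0.57]
```

View pics/scene2.png

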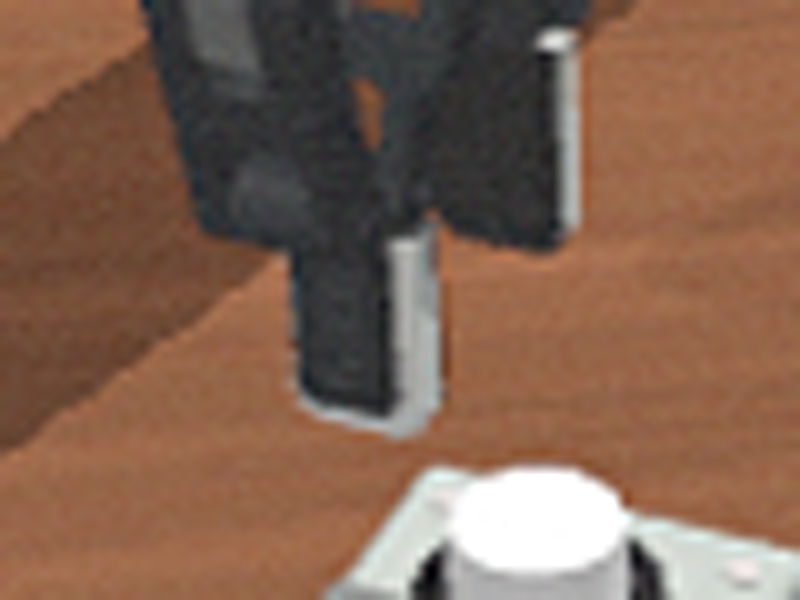

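View pics/wrist2.png

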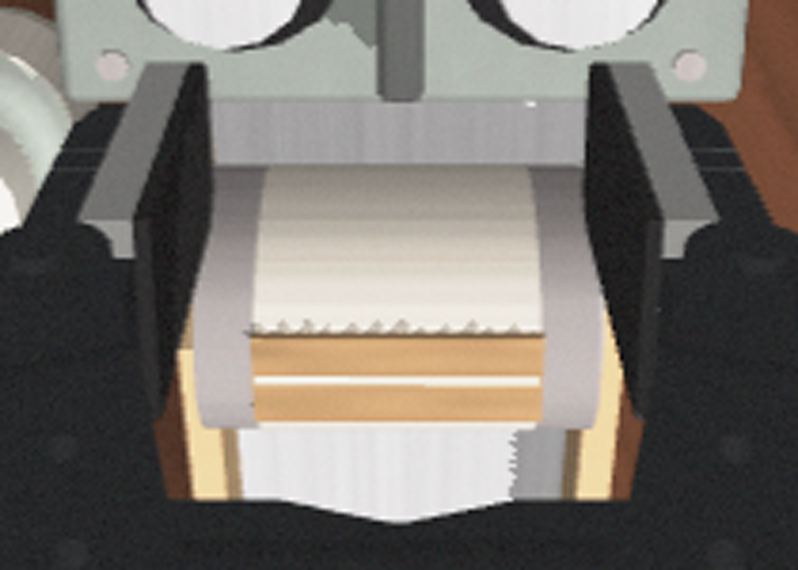

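```bash
python3 -c "
from h import *
s=r.sense(); R=Ro.from_rotvec(s['ee_rot']).as_matrix()
cs=r.read_camera('scene');cw=r.read_camera('wrist')
for c in (cs,cw): print('cam in tool',(R.T@(-c['R'].T@c['t']-s['position'])).round(3))
for ny in (-.015,0,.015,.022):
  for x in (-.023,-.037):
    for z in (-.011,.011):
      P=s['position']+R@np.array([x,ny,z]); print(ny,x,z,'scene zoom',((proj(cs,P)-[240,130]+.5)*10).round(0),'wrist zoom',((proj(cw,P)-[220,270]+.5)*3.8).round(0))
# triangulate: hypothesised same corners
def tri(ps,pw):
  Q=cv2.triangulatePoints(cs['mtx']@np.c_[cs['R'],cs['t']],cw['mtx']@np.c_[cw['R'],cw['t']],np.array(ps,float),np.array(pw,float)).ravel();Q=Q[:3]/Q[3]
  return (R.T@(Q-s['position'])).round(4), (proj(cs,Q)-ps).round(1)
w=lambda a,b:(a/3.8+220,b/3.8+270); sc=lambda a,b:(a/10+240,b/10+130)
for S in [(405,437),(440,415),(297,405)]:
  for W in [(150,65),(207,62)]: print(S,W,tri(sc(*S),w(*W)))
"
```

```text
cam in tool [-0.7   -0.554 -0.335]
cam in tool [ 0.    -0.155  0.074]
-0.015 -0.023 -0.011 scene zoom [440. 420.] wrist zoom [210. 206.]
-0.015 -0.023 0.011 scene zoom [309. 389.] wrist zoom [202.  43.]
-0.015 -0.037 -0.011 scene zoom [402. 471.] wrist zoom [ 97. 206.]
-0.015 -0.037 0.011 scene zoom [270. 439.] wrist zoom [84. 43.]
0 -0.023 -0.011 scene zoom [444. 500.] wrist zoom [225. 147.]
0 -0.023 0.011 scene zoom [314. 468.] wrist zoom [219.  -5.]
0 -0.037 -0.011 scene zoom [406. 551.] wrist zoom [122. 147.]
0 -0.037 0.011 scene zoom [275. 519.] wrist zoom [111.  -5.]
0.015 -0.023 -0.011 scene zoom [447. 577.] wrist zoom [239.  96.]
0.015 -0.023 0.011 scene zoom [319. 546.] wrist zoom [233. -45.]
0.015 -0.037 -0.011 scene zoom [410. 629.] wrist zoom [143.  96.]
0.015 -0.037 0.011 scene zoom [281. 597.] wrist zoom [134. -45.]
0.022 -0.023 -0.011 scene zoom [449. 613.] wrist zoom [244.  75.]
0.022 -0.023 0.011 scene zoom [321. 582.] wrist zoom [239. -61.]
0.022 -0.037 -0.011 scene zoom [412. 665.] wrist zoom [152.  75.]
0.022 -0.037 0.011 scene zoom [283. 632.] wrist zoom [143. -61.]
(405, 437) (150, 65) (array([-0.0253, -0.0091, -0.0036]), array([-1.9,  0.7]))
(405, 437) (207, 62) (array([-0.0201, -0.0056, -0.0021]), array([-1.3,  0.5]))
(440, 415) (150, 65) (array([-0.0224, -0.0116, -0.0068]), array([-2.8,  1. ]))
(440, 415) (207, 62) (array([-0.0172, -0.008 , -0.0053]), array([-2.2,  0.9]))
(297, 405) (150, 65) (array([-0.0293, -0.0159,  0.0089]), array([ 0.1, -0.1]))
(297, 405) (207, 62) (array([-0.0246, -0.0128,  0.0104]), array([ 0.7, -0.3]))
```

The triangulation puts the tips at x ≈ ±26 mm, z ≈ 0.187. That is about 16 mm *behind* the reported TCP, where 22 mm ahead was stated. Both cameras agree on this, and the wrist camera also predicts the buttons correctly. I'll trust the images, open the jaws slightly so the thin (~6.5 mm) tips sit on the cap centres, and go down in stages, checking as I go.

Call:
step_arm(commands=[{"dp":[0.1,0.8,-0.2],"angular":[0,0,0]},{"dp":[0,0.9,0],"angular":[0,0,0]},{"dp":[0,0.7,0],"angular":[0,0,0]},{"dp":[0,0.3,0],"angular":[0,0,0]},{"dp":[0,0,0],"angular":[0,0,0]}], claw=-0.22)

```text
t: 3.8
position: [0.5429, -0.1473, 0.1393]
ee_rot: [-0.541, -1.914, 1.91]
wrist_force: [0.3, -0.6, -0.3]
width: 0.0524
```

```bash
python3 -c "
from h import *
rep(.12)
for n in ['scene','wrist']:
    c=r.read_camera(n);f=c['frame']
    if n=='scene': f=cv2.resize(f[135:225,245:345],None,fx=6.6,fy=6.6,interpolation=cv2.INTER_CUBIC)
    else: f=cv2.resize(f[240:390,220:430],None,fx=3.8,fy=3.8,interpolation=cv2.INTER_CUBIC)
    cv2.imwrite(f'pics/{n}3.png',f[:,:,::-1])
rep(.12)
"
```

```text
t 3.8 pos [ 0.5429 -0.1473  0.1393] w 0.0524 F [ 0.32 -0.62 -0.29] T [ 0.017 -0.029 -0.041] 
 dp tool cm [-0.09  1.93  0.01] ang [ 0.002 -0.001 -0.002] q [ 0.02  0.35 -0.26 -0.   -0.96 -0.57]
t 3.9 pos [ 0.5433 -0.1473  0.14  ] w 0.0522 F [-0.14 -0.69  0.21] T [ 0.055 -0.017 -0.008] 
 dp tool cm [-0.05  2.    0.03] ang [ 0.003 -0.001 -0.003] q [ 0.02  0.35 -0.26 -0.   -0.96 -0.57]
```

View pics/scene3.png

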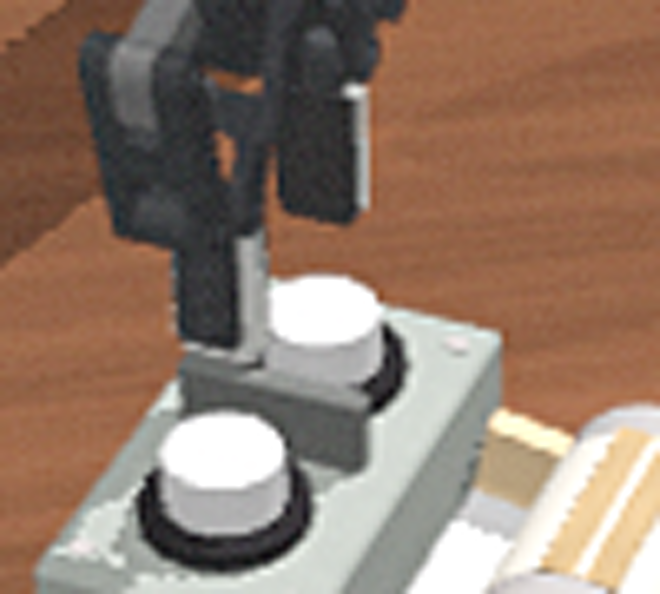

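View pics/wrist3.png

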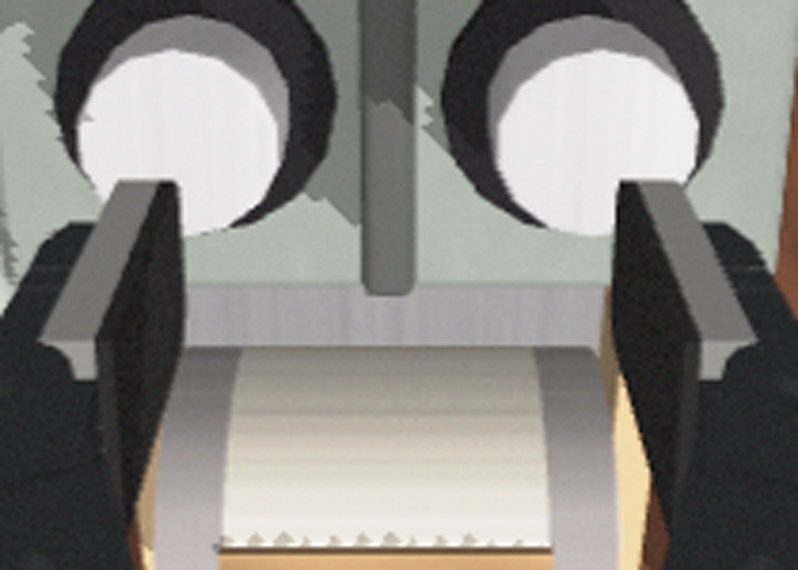

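The tips are now about 28 mm above the caps: b's tip is at scene (278,188), with the cap at (278,202). They are also centred over the caps. I'll go down another 18 mm.

Call:
step_arm(commands=[{"dp":[-0.04,0.8,0.02],"angular":[0,0,0]},{"dp":[0,0.7,0],"angular":[0,0,0]},{"dp":[0,0.4,0],"angular":[0,0,0]},{"dp":[0,0,0],"angular":[0,0,0]}], claw=-0.24)

```text
t: 4.3
position: [0.544, -0.1478, 0.1198]
ee_rot: [-0.543, -1.915, 1.91]
wrist_force: [0.1, 0.9, -0.1]
width: 0.0528
```

```bash
python3 -c "
from h import *
for n in ['scene','wrist']:
    c=r.read_camera(n);f=c['frame']
    if n=='scene': f=cv2.resize(f[135:225,245:345],None,fx=6.6,fy=6.6,interpolation=cv2.INTER_CUBIC)
    else: f=cv2.resize(f[240:390,220:430],None,fx=3.8,fy=3.8,interpolation=cv2.INTER_CUBIC)
    cv2.imwrite(f'pics/{n}4.png',f[:,:,::-1])
rep(.10)
"
```

```text
t 4.4 pos [ 0.5445 -0.1478  0.1205] w 0.0529 F [0.41 0.51 0.27] T [ 0.014  0.016 -0.003] 
 dp tool cm [0.08 2.05 0.05] ang [ 0.004 -0.001 -0.005] q [ 0.02  0.37 -0.28 -0.   -0.91 -0.57]
```

View pics/scene4.png

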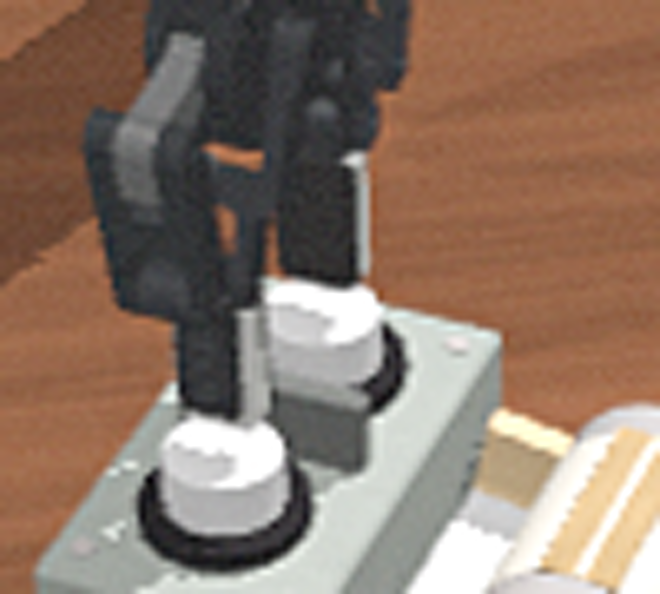

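View pics/wrist4.png

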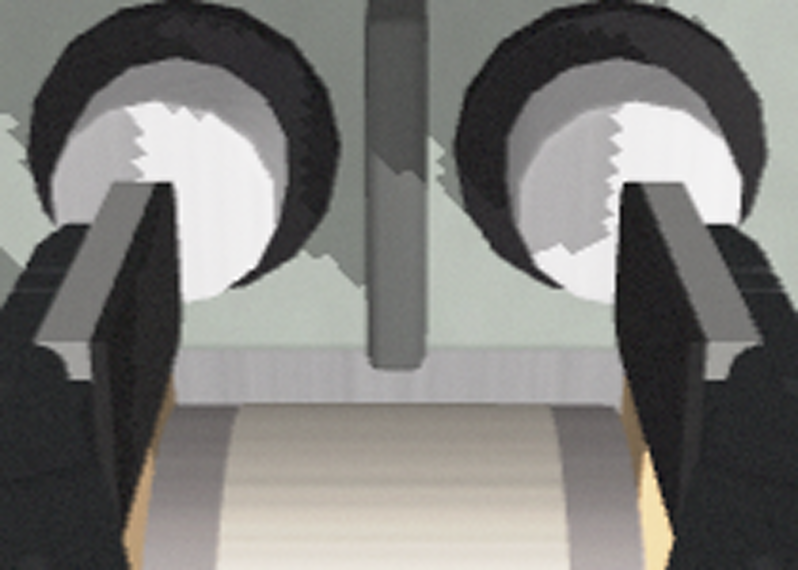

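The tips are about 9 mm above the caps and centred on both: b's tip is at wrist zoom (145,183), a's at (653,183), with the caps beneath. Now I'll press.

Call:
step_arm(commands=[{"dp":[0.05,0.7,0],"angular":[0,0,0]},{"dp":[0,0.6,0],"angular":[0,0,0]},{"dp":[0,0.5,0],"angular":[0,0,0]}])

```text
t: 4.7
position: [0.5448, -0.1477, 0.1034]
ee_rot: [-0.547, -1.917, 1.912]
wrist_force: [-2.0, 2.1, 8.1]
width: 0.0534
```

```bash
python3 -c "
from h import *
rep(.10)
"
```

```text
t 4.7 pos [ 0.5448 -0.1477  0.1034] w 0.0534 F [-2.01  2.08  8.12] T [ 0.408  0.72  -0.041] 
 dp tool cm [0.09 0.34 0.07] ang [ 0.005 -0.    -0.007] q [ 0.02  0.39 -0.3  -0.   -0.87 -0.57]
```

Call:
step_arm(commands=[{"dp":[0,0.4,0],"angular":[0,0,0]},{"dp":[0,0.3,0],"angular":[0,0,0]}])

```text
t: 4.9
position: [0.545, -0.1477, 0.1003]
ee_rot: [-0.545, -1.916, 1.915]
wrist_force: [-7.8, 5.2, 27.1]
width: 0.0529
```

```bash
python3 -c "
from h import *
rep(.10)
for n in ['scene','wrist']:
    c=r.read_camera(n);f=c['frame']
    if n=='scene': f=cv2.resize(f[140:320,240:480],None,fx=3.3,fy=3.3,interpolation=cv2.INTER_CUBIC)
    else: f=cv2.resize(f[220:440,180:470],None,fx=2.7,fy=2.7,interpolation=cv2.INTER_CUBIC)
    cv2.imwrite(f'pics/{n}5.png',f[:,:,::-1])
rep(.10)
"
```

```text
t 4.9 pos [ 0.545  -0.1477  0.1003] w 0.0529 F [-7.84  5.2  27.05] T [ 1.934  2.983 -0.078] 
 dp tool cm [0.11 0.03 0.07] ang [ 0.003  0.002 -0.008] q [ 0.02  0.39 -0.31  0.   -0.86 -0.57]
t 5.0 pos [ 0.545  -0.1477  0.1005] w 0.0533 F [-7.65  3.13 19.05] T [1.212 2.188 0.009] 
 dp tool cm [0.1  0.05 0.07] ang [ 0.003  0.001 -0.008] q [ 0.02  0.39 -0.31  0.   -0.86 -0.57]
```

View pics/scene5.png

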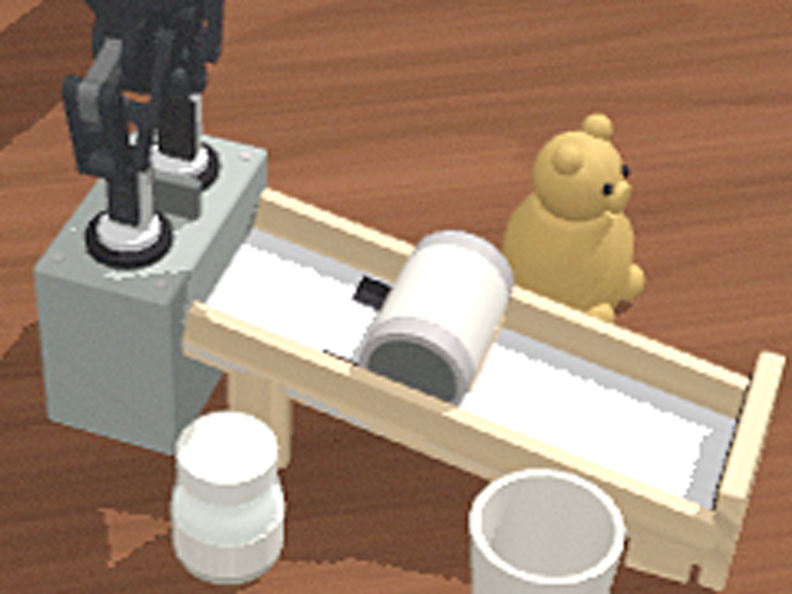

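View pics/wrist5.png

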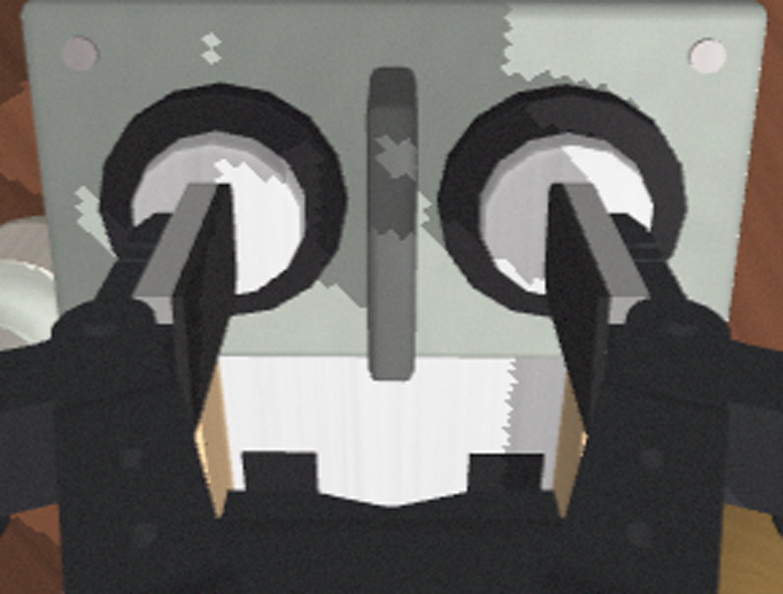

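The tin is rolling, both caps are down and the pair force is about 19 N. I'll hold with a small downward bias, since every row starts again from the measured pose.

Call:
step_arm(commands=[{"dp":[0,0.22,0],"angular":[0,0,0]},{"dp":[0,0.22,0],"angular":[0,0,0]}])

```text
t: 5.2
position: [0.545, -0.1477, 0.1007]
ee_rot: [-0.547, -1.917, 1.917]
wrist_force: [-4.6, 2.3, 12.0]
width: 0.0528
```

Call:
step_arm(commands=[{"dp":[0,0.3,0],"angular":[0,0,0]},{"dp":[0,0.28,0],"angular":[0,0,0]},{"dp":[0,0.28,0],"angular":[0,0,0]}])

```text
t: 5.5
position: [0.545, -0.1477, 0.1007]
ee_rot: [-0.549, -1.918, 1.92]
wrist_force: [-5.7, 2.9, 15.3]
width: 0.0529
```

Call:
step_arm(commands=[{"dp":[0,0.28,0],"angular":[0,0,0]},{"dp":[0,0.28,0],"angular":[0,0,0]},{"dp":[0,0.28,0],"angular":[0,0,0]}])

```text
t: 5.8
position: [0.5451, -0.1477, 0.1008]
ee_rot: [-0.551, -1.918, 1.923]
wrist_force: [-5.2, 3.3, 17.0]
width: 0.0535
```

```bash
python3 -c "
from h import *
for n in ['scene']:
    c=r.read_camera(n);f=c['frame']
    cv2.imwrite(f'pics/{n}6.png',cv2.resize(f[140:320,240:480],None,fx=3.3,fy=3.3,interpolation=cv2.INTER_CUBIC)[:,:,::-1])
rep(.10)
"
```

```text
t 5.85 pos [ 0.5451 -0.1477  0.1008] w 0.0529 F [-5.9   3.5  16.86] T [ 1.115  1.885 -0.166] 
 dp tool cm [0.12 0.08 0.08] ang [ 0.002  0.005 -0.016] q [ 0.03  0.39 -0.32  0.01 -0.85 -0.58]
```

View pics/scene6.png

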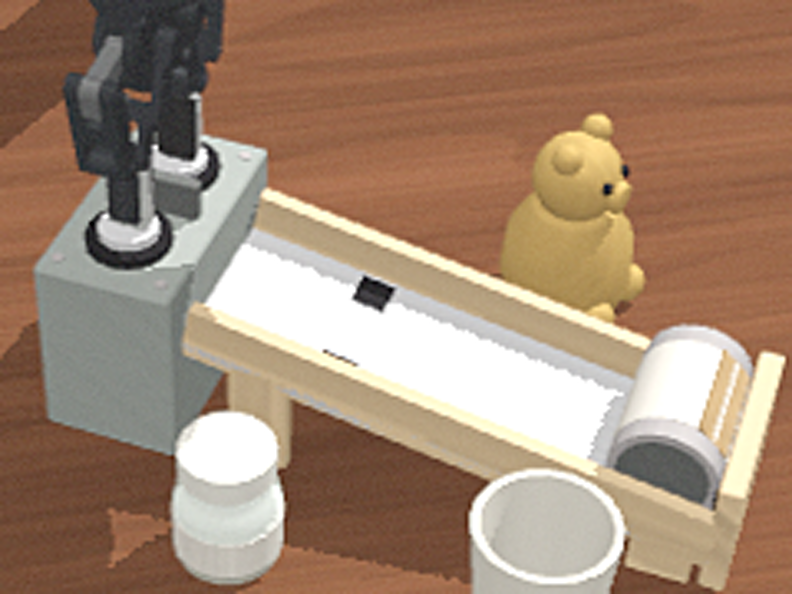

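The tin now lies against the end stop. I'll keep holding for about 1 s with a small tilt correction so both buttons are surely fully down.

Call:
step_arm(commands=[{"dp":[0,0.28,0],"angular":[0,0,-0.006]},{"dp":[0,0.28,0],"angular":[0,0,-0.006]},{"dp":[0,0.28,0],"angular":[0,0,-0.006]},{"dp":[0,0.28,0],"angular":[0,0,-0.006]},{"dp":[0,0.28,0],"angular":[0,0,-0.006]}])

```text
t: 6.35
position: [0.5449, -0.1477, 0.1006]
ee_rot: [-0.521, -1.916, 1.91]
wrist_force: [-6.7, 4.1, 18.0]
width: 0.0529
```

```bash
python3 -c "
from h import *
rep(.10)
for n in ['wrist','scene']:
    c=r.read_camera(n);f=c['frame']
    if n=='scene': f=cv2.resize(f[140:240,240:340],None,fx=6,fy=6,interpolation=cv2.INTER_CUBIC)
    else: f=cv2.resize(f[220:440,180:470],None,fx=2.7,fy=2.7,interpolation=cv2.INTER_CUBIC)
    cv2.imwrite(f'pics/{n}7.png',f[:,:,::-1])
"
```

```text
t 6.35 pos [ 0.5449 -0.1477  0.1006] w 0.0529 F [-6.73  4.15 18.03] T [ 1.055  1.81  -0.097] 
 dp tool cm [0.1  0.06 0.07] ang [0.001 0.007 0.01 ] q [ 0.02  0.4  -0.29 -0.01 -0.89 -0.56]
```

View pics/scene7.png

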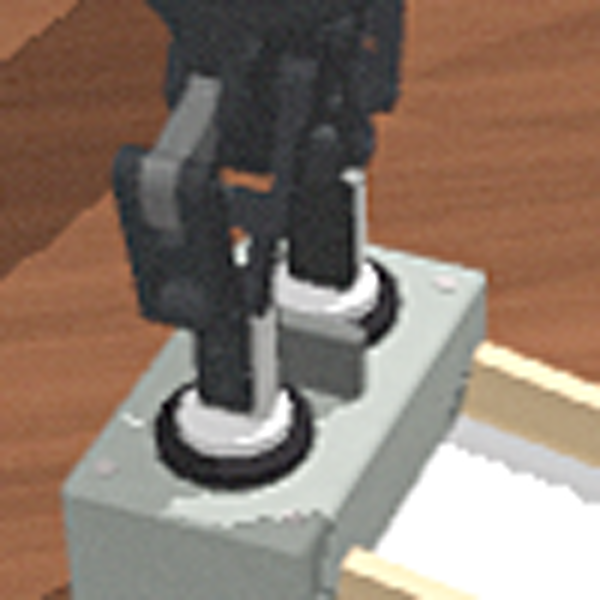

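View pics/wrist7.png

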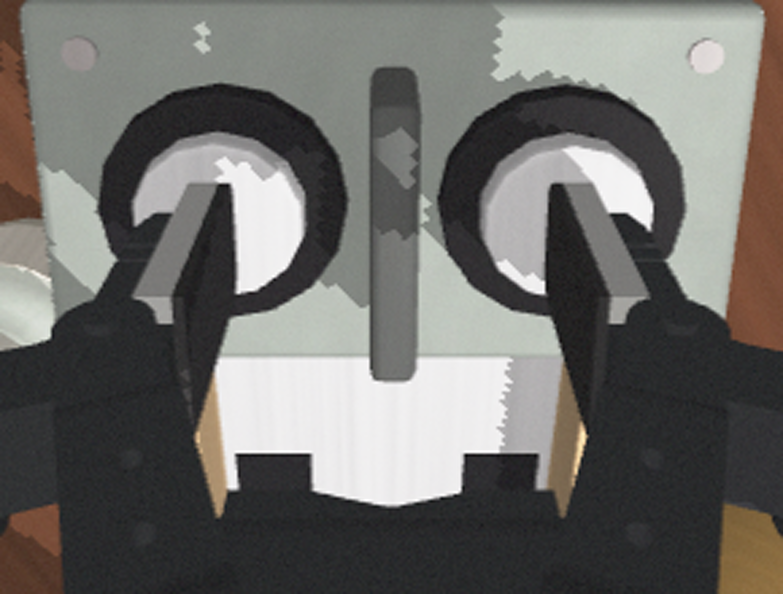

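Both caps are fully down and equal in both views. I'll hold a little longer at level, then lift straight up.

Call:
step_arm(commands=[{"dp":[0,0.28,0],"angular":[0,0,0.006]},{"dp":[0,0.28,0],"angular":[0,0,0.003]},{"dp":[0,0.28,0],"angular":[0,0,0]},{"dp":[0,0.28,0],"angular":[0,0,0]},{"dp":[0,0.28,0],"angular":[0,0,0]}])

```text
t: 6.95
position: [0.5452, -0.1479, 0.1005]
ee_rot: [-0.535, -1.918, 1.922]
wrist_force: [-6.7, 3.0, 15.9]
width: 0.0531
```

Call:
step_arm(commands=[{"dp":[0,-0.6,0],"angular":[0,0,0]},{"dp":[0,-1.0,0],"angular":[0,0,0]},{"dp":[0,-2.0,0],"angular":[0,0,0]},{"dp":[0,-3.0,0],"angular":[0,0,0]},{"dp":[0,-3.0,0],"angular":[0,0,0]}])

```text
t: 7.45
position: [0.5422, -0.1472, 0.1961]
ee_rot: [-0.526, -1.914, 1.92]
wrist_force: [1.5, -0.3, -0.9]
width: 0.0533
```

Call:
step_arm(commands=[{"dp":[0,-3,0],"angular":[0,0,0]},{"dp":[0,0,0],"angular":[0,0,0]},{"dp":[0,0,0],"angular":[0,0,0]},{"dp":[0,0,0],"angular":[0,0,0]}])

```text
t: 7.85
position: [0.5443, -0.1473, 0.2307]
ee_rot: [-0.535, -1.919, 1.921]
wrist_force: [-0.6, -0.1, -0.4]
width: 0.0527
```

```bash
python3 -c "
from h import *
rep(.10)
c=r.read_camera('scene');cv2.imwrite('pics/scene8.png',c['frame'][:,:,::-1])
for n in ['top','scene']:
    c=r.read_camera(n);f=c['frame']
    f=cv2.resize(f[130:350,140:430] if n=='top' else f[140:320,240:480],None,fx=2.7 if n=='top' else 3.3,fy=2.7 if n=='top' else 3.3,interpolation=cv2.INTER_CUBIC)
    cv2.imwrite(f'pics/{n}9.png',f[:,:,::-1])
"
```

```text
t 7.85 pos [ 0.5443 -0.1473  0.2307] w 0.0527 F [-0.55 -0.12 -0.4 ] T [ 0.067 -0.022  0.003] 
 dp tool cm [ 0.1  13.06  0.07] ang [ 0.     0.01  -0.006] q [ 0.02  0.27 -0.13  0.   -1.16 -0.56]
```

View pics/scene9.png

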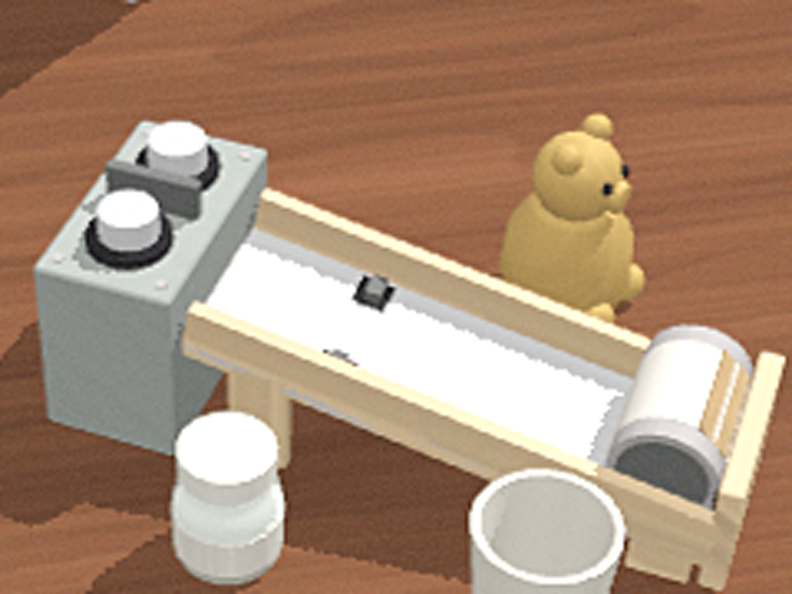

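View pics/top9.png

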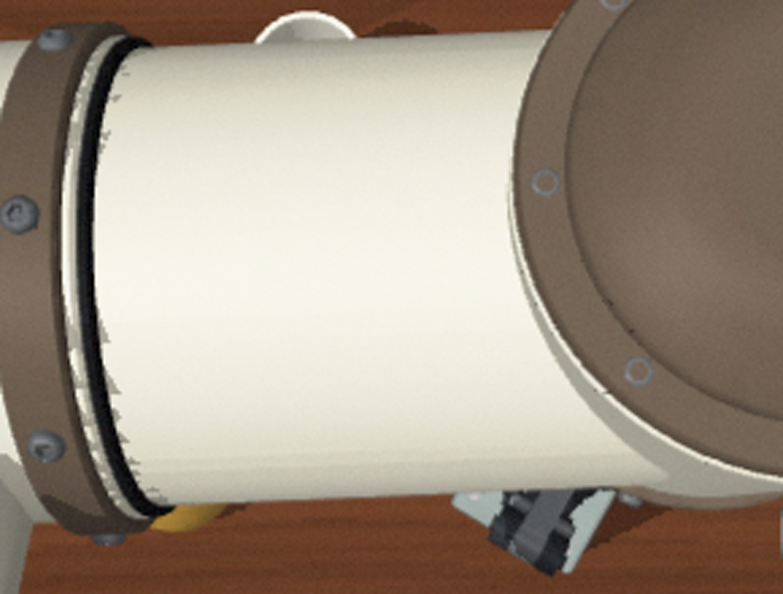

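Both buttons and both stubs are up again and the tin lies against the end stop. The figure, jar and cup sit at the same pixels as before, and the arm is clear with about zero wrist force. I'm handing in now.

```bash
python3 -c "
from station import r
print(r.hand_in())"
```

```text
the job is handed in; nothing more can be done
None
```

The job is handed in: I pressed both stop buttons down together, the tin rolled down against the end stop, and both buttons sprang back up. `hand_in` gives no verdict, so the result rests on my own checks.

- **Press and hold:** The fingers, 53 mm apart, had the buttons down from about t = 4.8 s to 7.0 s. The combined force was 12–27 N, and 10 N is enough for full travel. The tin was already at the stop in the picture at 5.8 s, so both stayed down for over 1 s after that.
- **Last checks (t = 7.85 s):** In the scene camera both buttons and both stubs are up and the tin lies against the end stop. The figure, jar and cup show no visible shift. The wrist force was about zero, with the gripper raised well clear.
- **What disagreed:** The pictures showed the fingertips about 16 mm behind the reported TCP, where the notes say 22 mm ahead. I followed the pictures, and contact came at the height they predicted. While pressing, the tool tilted by up to 0.016 rad (about 1 mm across the two buttons), which I corrected during the hold.
- **What I could not check:** In the final top view the arm hides the tin, so the tin and the three objects were confirmed from the scene camera only.

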